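# Clamp a blank in the laser-marking nest with its quick-thread ring

## Robot

A 6-joint arm with a two-finger parallel gripper is mounted at the origin on the work surface. World frame = base frame: x ahead of the robot, y to its left, z up, the work surface at z = 0. Lengths are in m, angles in degrees, forces in N, time in s.
With the tool pointing down it reaches from about 0.4 to 0.825 m from the base axis. Payload 7 kg.
Tool frame: the origin (TCP) lies midway between the tips of the shut fingers; the grasp point (between the pads) lies 19 mm behind it; z points along the fingers, y is the direction in which the jaws open and shut (so a half turn about z gives the same grasp; the last joint's range is limited). The gripper opens to 88 mm and grips with 3 to 60 N. Pads are 19 mm wide; open, the fingers measure 130 mm over their backs; the gripper's body (78 mm by 193 mm) begins 47 mm behind the grasp point.
Start: joints at [-47.091, 20.546, 0.682, 0, -70.136, -16.507], TCP at [0.3, -0.605, 0.227] pointing down, gripper open.
Joint ranges: [-176.03, 176.03], [-82.01, 121.73], [-58.28, 71.71], [-173.87, 95.51], [-174.79, -0.11], [-173.66, 173.66]. Speed limits (degrees/s): [136.94, 136.94, 172.46, 180, 180, 180].

## Interface

Orientations are given as [roll, pitch, yaw] about the fixed x, y, z axes, in that order (R = Rz(yaw) Ry(pitch) Rx(roll)).
In Python, from plant import get_state, capture, get_calibration, close_job, boxes_of, cut_out gives the robot as it stands.
- The arm moves only by the tool apply_moves, never from a script. Its argument "commands" is a list of rows, each an object with "grip": the closure, from 0 (fully open) to 1 (shut); "slide": the shift along the tool's x, y, z in m, a list of three; "roll": the turn about the tool's z in degrees. In form: [{"grip": grip, "slide": [x, y, z], "roll": roll}, ...]. A call has 1 to 5 rows; each row is the pose to reach, as a shift and turn from the pose commanded when the call began, along the tool's axes at that moment; what a row does not reach only later rows make up. A row lasts 1/8 s, in which the tool goes at most 62.5 mm and 10.7 degrees, less where a joint would pass 70% of its speed; a pose out of reach is approached as far as the arm can. A call with a gripper value outside its range is refused whole. The fingers move at their own pace and stop on an object; "grip_force" is the grip in N (left out, the last holds). Time passes only in rows, so rows that repeat a pose let the fingers close. It gives the time, the measured TCP pose, the force and the opening at its end, in the units of the state.
- get_state(): the state, without advancing time (a new reading comes with each control period).
- capture(name): name is "scene" or "side" or "wrist"; returns (picture, depth): 420x560x3 uint8, red, green, blue; 420x560 float32, m along the optical axis (not along the pixel's ray), 0 where there is no reading.
- get_calibration(name): a dict with "mtx" (3x3 intrinsics, pixels), "R" (3x3) and "t" (3): a world point X has camera coordinates R X + t. Camera axes: x right, y down, z forward; pixel columns grow to the right and rows downward; lengths in m; the calibration is good to about 2 mm. The wrist camera is an equidistant fisheye: a pixel r from the principal point sees the ray r / f radians off the axis. A picture is of the moment at which its call begins: read the wrist's pose just before it. get_calibration takes no time and is no camera call; for the wrist camera it gives the pose at the moment of the call.
- close_job(): hands the job in, once; it reports no verdict.
Trained networks look in the newest picture that a camera, given by its name, has taken for a name from the list of things; names that differ only in an ending like _2 or _b are one class to them, and where a whole thing is asked for, a point or a joint stands for the part that bears it (a point fixed in the world has none). Each returns a list of dicts, best first, with "score" (0 to 1); they miss things now and then, are a little off and sometimes report something else, mostly with a low value. They report only what shows in the picture. A call takes as long as a camera call. They do not tell look-alikes from the thing itself.
- boxes_of(name, camera): "position" ([x, y, z] in m, in the coordinates of the camera as it stood for that picture, good to about 4 mm: the middle of the surface that is visible of it).
- cut_out(name, camera): "mask" (420x560 bool, what is visible of it).
The state is a dict: "time_s": time; "joints": joint angles; "qd": joint speeds; "joint_torque": joint torques, N m; "tcp_pos": TCP position; "eef_rot": TCP orientation; "contact_force": force on the tool from outside, world axes, zero at the start; "moment": the same for the moment, N m; "gripper_width": finger opening in m.
Only numpy, scipy, OpenCV 4.12 (cv2) and the standard library are available. Lean on these libraries where they do the work, as an engineer would, in place of code of your own. Each camera call takes 0.05 s, during which the arm holds its last target.

## Task

Clamp the steel blank for marking: set the large knurled retaining ring level over the threaded neck of the nest, turn it gently backward (anticlockwise seen from above) until its threads drop in at the thread starts, then screw it forward (clockwise) until it is fully home against its stop, and let go of it. Do not force the thread; the blank stays in the nest and everything else on the bench stays where it is.

Things in the scene. Friction and masses are not known exactly. Their poses are not given: they have to be found in the camera images.
- ring: the retaining ring: bright steel, knurled outside, 60 mm across, 22 mm high, 120 to 195 g, open in the middle, lying right way up with its lip on top. Origin at the centre of its underside, z up. Grip it across its diameter from above; keep the fingertips above its underside
- ring_top (a point): centre of the ring's top face, 22 mm above its underside. The lip is 4 mm thick with a 26 mm hole. Under it, at the foot of the wall, four short thread segments 7 mm long stand in to 43 mm across, evenly spaced; nothing outside shows where they are
- nest: the marking nest: dark steel block 100 (x) x 84 (y) x 30 mm fixed to the bench, on its middle a round collar 50 mm across and 12 mm high, and on that the bright threaded neck. The neck is clamped in the block at any turn, so this frame does not tell where its threads start. Origin under the block on the neck's axis, z up
- seat (a point): on the neck's axis, level with the collar's top, 42 mm above the bench. Ring's underside above it: resting on the threads 18 mm (22 mm if on the stop ribs), dropped in at the starts 8.5 mm (lip on the blank), fully home about 6 mm. The ring has about 1 mm radial play on the neck. Pressing or twisting the ring on the nest with over 45 N spoils it
- neck_rim (a point): on the axis, level with the neck's rim, 22 mm above seat. Neck 40 mm across, 51 mm over its 4 threads (right-hand). Each is level on top, 4 mm under the rim, sloped beneath, spans 48 degrees and ends forward at an upright rib (8 degrees, up to the rim); then a 34 degree gap to the next start. Set on the threads, the ring turned forward just jams at the ribs
- bore (a point): on the axis, at the blank's underside when free, 16.5 mm above seat. Backward, the ring drops within 80 degrees (at once if set down over the gaps). Then forward: free at first, drawn down against the spring in about the last 25 degrees, stopped at the ribs after 45 to 70 degrees in all, where it holds by friction. Unscrewed, the spring lifts it
- blank: the round steel blank to be marked, 32 mm across, 10 mm high, loose in the bore of the neck on a spring pad, standing 4.5 mm proud of the rim. The pad yields from 4 N on, 2 N per further mm, at most 6 mm. Origin under its centre, 16.5 mm above seat when free, about 14 mm when clamped; z up
- spare_blank: a second steel blank, 32 mm across, 10 mm high, lying flat; bystander, origin under its centre
- spacer: plain smooth steel spacer ring, 40 mm across, 28 mm hole, 12 mm high, no thread and no knurl; bystander, origin under its centre
- focus_gauge: small L-shaped aluminium focus gauge, 30 x 30 mm foot, 50 mm high; bystander, origin under its foot
- hex_key: dark L-shaped hex key, 100 mm long, lying flat; bystander, origin at the middle of its long arm
- screwdriver: screwdriver with a black handle, 180 mm long, lying; bystander, origin under its middle
- jar: closed white plastic jar, 56 mm across, 60 mm high; bystander, origin under its centre
- calliper: steel calliper, 190 mm long, lying flat; bystander, origin under its middle
Not all that is in view belongs to the job. Leave any green or purple look-alike of the ring alone.

How it is judged (in metres and radians):
On the way:
1. the ring sits level on the nest with its threads dropped in at the starts (z of ring in the frame of seat below 0.0115 m and horizontal distance between ring and seat below 0.004 m and angle between ring's own z axis and vertical below 0.1 rad), for 0.1 s.
At the end, for the whole second after the job is handed in: Ring level (0.05 rad), centred within 3 mm and screwed home: underside less than 7.2 mm above the collar with nothing holding it down; blank below it in the bore, within 3 mm of the axis and pressed down 0.7 mm or more; ring at rest (z of ring in the frame of seat between 0.004 and 0.0072 m and horizontal distance between each of ring, blank and seat below 0.003 m and angle between ring's own z axis and vertical below 0.05 rad and z of blank in the frame of seat between 0.011 and 0.0158 m and linear speed of ring below 0.01 m/s); the robot touches nothing.
It fails at once if the ring is pressed or twisted against the nest with more than 45 N (contact force between ring and nest above 45 N).
It fails at once if the fingers press on the blank or the nest with more than 15 N (contact force between the fingers and blank above 15 N or contact force between the fingers and nest above 15 N).
It fails at once if the blank is taken out of the nest (z of blank in the frame of seat above 0.022 m or horizontal distance between blank and seat above 0.006 m).
It fails at once if one of the other things is shifted by more than 15 mm (distance of any of spare_blank, spacer, focus_gauge, hex_key, screwdriver, jar, calliper from where it was at the start of the episode above 0.015 m).
It also fails if it takes over 67 s, if anything falls off the work surface, if the arm or the gripper's body presses on something with over 40 N, if the wrist force passes 120 N, or if a joint passes its speed limit or range.

## Working session

There is one attempt and no reset: what is moved stays moved. The work goes in short steps, Python scripts to look and compute and a tool call to move; the robot and the scene stay as the last step left them, time stands still between calls to the robot, and variables do not carry over. Pictures are saved under pics/ and viewed, and the job is handed in when it is done.

Besides the shell and the picture viewer there is one more tool, called after "Request:" by a JSON object that holds its "op" and its "data", one argument or row to a line. apply_moves: Moves the arm, as the interface text tells. Its arguments: {"type":"object","properties":{"commands":{"type":"array"},"grip_force":{"type":"number"}},"required":["commands"]}

```bash
ls; mkdir -p pics
cat > h.py <<'E'
import numpy as np,cv2
from plant import *
np.set_printoptions(precision=4,suppress=True)
def save(n,img): cv2.imwrite('pics/'+n,img[:,:,::-1])
def toworld(p,c): return c['R'].T@(np.array(p)-c['t'])
E
python3 - <<'E'
from h import *
print(get_state())
for n in ['scene','side']:
    im,d=capture(n); save(n+'1.png',im); c=get_calibration(n); print(n,c)
    for o in ['ring','nest','blank']:
        for r in boxes_of(o,n): print(n,o,r['score'],toworld(r['position'],c))
E
```

```text
pics
{'time_s': 0.0, 'joints': array([-47.0904,  20.5913,   0.6331,  -0.0209, -70.1364, -16.506 ]), 'qd': array([-0.0305, -0.0513, -0.0431, -0.0413,  0.0391,  0.0466]), 'joint_torque': array([ -0.0004, -58.2718,  29.3047,   6.9968,   0.0068,  -0.0001]), 'tcp_pos': array([ 0.2999, -0.6042,  0.2256]), 'eef_rot': array([ 179.9037,   -0.008 , -153.6034]), 'contact_force': array([-0.5786,  0.5246, -0.104 ]), 'moment': array([-0.0103, -0.051 ,  0.0343]), 'gripper_width': 0.08740293056623046}
scene {'mtx': array([[513.8788,   0.    , 269.989 ],
       [  0.    , 513.8788, 204.3888],
       [  0.    ,   0.    ,   1.    ]]), 'R': array([[-0.2556,  0.9668,  0.0006],
       [ 0.6405,  0.1697, -0.749 ],
       [-0.7242, -0.191 , -0.6626]]), 't': array([ 0.147 , -0.301 ,  1.6321])}
scene ring 0.83 [ 0.5636 -0.209   0.0253]
scene ring 0.79 [ 0.6342 -0.1115  0.0217]
scene ring 0.59 [ 0.511  -0.105   0.0218]
scene ring 0.59 [ 0.5899 -0.0123  0.0209]
scene ring 0.53 [ 0.6917 -0.3481  0.0101]
scene nest 0.87 [0.6174 0.1942 0.0281]
side {'mtx': array([[380.8432,   0.    , 283.7799],
       [  0.    , 380.8432, 212.2229],
       [  0.    ,   0.    ,   1.    ]]), 'R': array([[-0.9748, -0.2231, -0.0022],
       [-0.1546,  0.6827, -0.7141],
       [ 0.1608, -0.6958, -0.7   ]]), 't': array([0.5582, 0.1348, 0.7505])}
side ring 0.93 [ 0.5814 -0.0056  0.0283]
side ring 0.87 [ 0.6226 -0.1019  0.0202]
side ring 0.78 [ 0.5031 -0.0927  0.0213]
side ring 0.75 [ 0.548  -0.1977  0.0217]
side ring 0.22 [0.7121 0.1318 0.029 ]
side nest 0.83 [0.5898 0.2105 0.0271]
side blank 0.62 [0.5964 0.1972 0.0691]
side blank 0.44 [ 0.4105 -0.3463  0.0201]
```

View pics/scene1.png

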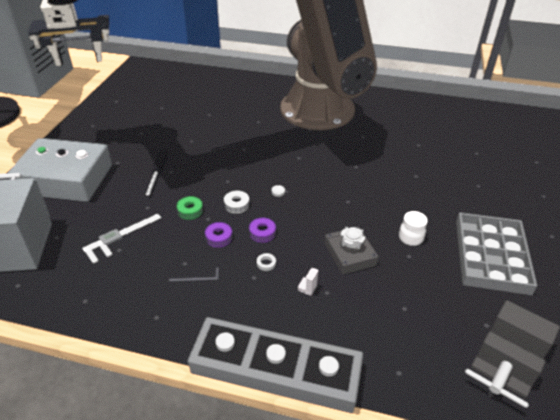

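View pics/side1.png

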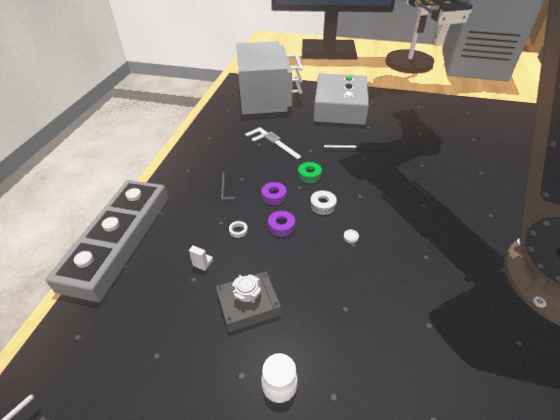

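The ring is the bright one: scene (236,202), side (323,203). The nest is at scene (352,245), side (247,297). Next I measure both accurately.

```bash
cat >> h.py <<'E'
def cloud(d,c,mask=None):
    v,u=np.nonzero((d>0) if mask is None else (mask&(d>0)))
    z=d[v,u]; K=c['mtx']
    P=np.stack([(u-K[0,2])/K[0,0]*z,(v-K[1,2])/K[1,1]*z,z],1)
    return (P-c['t'])@c['R'],u,v
E
python3 - <<'E'
from h import *
for n in ['scene','side']:
    im,d=capture(n); c=get_calibration(n)
    P,u,v=cloud(d,c)
    for nm,x0,y0,r,zb in [('ring',.507,-.099,.045,[(.018,.026),(.005,.018)]),('nest',.6,.2,.1,[(.025,.034),(.036,.046),(.046,.06),(.06,.066),(.066,.08)])]:
        s=np.hypot(P[:,0]-x0,P[:,1]-y0)<r
        for a,b in zb:
            q=P[s&(P[:,2]>a)&(P[:,2]<b)]
            if len(q)<5: continue
            cc,R=cv2.minEnclosingCircle(q[:,:2].astype(np.float32))
            print(n,nm,a,b,len(q),'bbox mid',(q.min(0)+q.max(0))/2,'circ',cc,R,'zmed',np.median(q[:,2]), 'rect',cv2.minAreaRect((q[:,:2]*1000).astype(np.float32)))
    for o in ['spare_blank','spacer','focus_gauge','jar','hex_key','calliper','screwdriver']:
        for r in boxes_of(o,n)[:2]: print(n,o,r['score'],toworld(r['position'],c))
E
```

```text
scene ring 0.018 0.026 283 bbox mid [ 0.5039 -0.1068  0.022 ] circ (0.5038203001022339, -0.10811362415552139) 0.032207079231739044 zmed 0.022250706525575967 rect ((503.02691650390625, -107.75447082519531), (61.05961608886719, 58.64207458496094), 38.66811752319336)
scene ring 0.005 0.018 104 bbox mid [ 0.5056 -0.0977  0.0114] circ (0.5080963969230652, -0.09816622734069824) 0.03651734068989754 zmed 0.010968420608990613 rect ((511.6927490234375, -101.49510192871094), (65.30279541015625, 54.81025695800781), 62.291744232177734)
scene nest 0.025 0.034 812 bbox mid [0.5977 0.1913 0.0295] circ (0.5967705845832825, 0.1916564553976059) 0.0637156292796135 zmed 0.03067059456228957 rect ((597.1751098632812, 191.1409912109375), (101.79214477539062, 85.94635772705078), 32.993865966796875)
scene nest 0.036 0.046 112 bbox mid [0.6023 0.1774 0.041 ] circ (0.5937944054603577, 0.17621996998786926) 0.039721790701150894 zmed 0.04193254004643425 rect ((603.5784912109375, 175.69918823242188), (78.04197692871094, 38.90985870361328), 83.45024871826172)
scene nest 0.046 0.06 96 bbox mid [0.5961 0.1906 0.0531] 
[... 2596 characters left out ...]
), 20.46930503845215)
side nest 0.066 0.08 224 bbox mid [0.5973 0.1927 0.0685] circ (0.5958094596862793, 0.1952703297138214) 0.01914927177131176 zmed 0.06826764696065901 rect ((597.3338623046875, 192.44076538085938), (31.751802444458008, 31.168853759765625), 88.37693786621094)
side spare_blank 0.5 [ 0.4294 -0.0171  0.0099]
side spacer 0.48 [0.6755 0.0187 0.0102]
side spacer 0.45 [0.5901 0.2088 0.026 ]
side focus_gauge 0.71 [0.7088 0.1304 0.0261]
side focus_gauge 0.18 [0.5032 0.3304 0.0569]
side jar 0.84 [0.5013 0.33   0.0596]
side jar 0.7 [0.5939 0.1989 0.0659]
side hex_key 0.46 [ 0.7502 -0.0952  0.0069]
side calliper 0.5 [0.5863 0.2074 0.0295]
side screwdriver 0.76 [ 0.4094 -0.3471  0.0225]
```

```bash
cat >> h.py <<'E'
from scipy.spatial.transform import Rotation as Ro
def slide(target,p=None):
    s=get_state(); R=Ro.from_euler('xyz',s['eef_rot'],degrees=True).as_matrix()
    p=s['tcp_pos'] if p is None else p
    return R.T@(np.array(target)-p)
E
python3 - <<'E'
from h import *
print(slide([.5033,-.106,.14]))
E
```

```text
[-0.4037  0.3562  0.0866]
```

Request:
{"op": "apply_moves", "data": {
  "commands": [
    {"grip": 0,"slide": [-0.045,0.04,0.0],"roll": 0},
    {"grip": 0,"slide": [-0.09,0.08,0.01],"roll": 0},
    {"grip": 0,"slide": [-0.135,0.12,0.02],"roll": 0},
    {"grip": 0,"slide": [-0.18,0.16,0.03],"roll": 0},
    {"grip": 0,"slide": [-0.22,0.2,0.04],"roll": 0}
  ],
  "grip_force": 20
}}

```text
time_s: 1.82
tcp_pos: [0.4089, -0.3259, 0.1866]
eef_rot: [-180.0, 0.0, -153.6]
contact_force: [0.7, 0.6, 0.7]
gripper_width: 0.0876
```

Run:
```python
from h import *
s=get_state();print(s['tcp_pos'],s['eef_rot'],s['joints'],s['time_s']);print(slide([.5033,-.106,.14]))
```

```text
[ 0.4089 -0.3259  0.1866] [-179.9621    0.0323 -153.5876] [-17.0267   7.9829 -21.7581   0.0061 -60.2095 -46.5639] 1.825
[-0.1823  0.155   0.0466]
```

Request:
{"op": "apply_moves", "data": {
  "commands": [
    {"grip": 0,"slide": [-0.045,0.04,0.01],"roll": 0},
    {"grip": 0,"slide": [-0.09,0.08,0.02],"roll": 0},
    {"grip": 0,"slide": [-0.135,0.12,0.035],"roll": 0},
    {"grip": 0,"slide": [-0.182,0.155,0.046],"roll": 0},
    {"grip": 0,"slide": [-0.182,0.155,0.046],"roll": 0}
  ]
}}

```text
time_s: 2.45
tcp_pos: [0.5037, -0.1048, 0.14]
eef_rot: [180.0, -0.0, -153.3]
contact_force: [-0.6, -0.6, 0.1]
gripper_width: 0.0874
```

Run:
```python
from h import *
s=get_state();print(s['tcp_pos'],s['eef_rot'],s['joints'],s['time_s'])
im,d=capture('wrist'); c=get_calibration('wrist'); save('w1.png',im); print(c)
np.savez('w1.npz',im=im,d=d,K=c['mtx'],R=c['R'],t=c['t'])
for r in boxes_of('ring','wrist'): print(r['score'],toworld(r['position'],c))
```

```text
[ 0.5037 -0.1048  0.14  ] [ 179.9946   -0.0207 -153.3273] [ 10.1407   9.8724 -26.2776   0.0009 -53.8714 -73.4685] 2.45
{'mtx': array([[325.1923,   0.    , 279.3678],
       [  0.    , 325.1923, 211.2409],
       [  0.    ,   0.    ,   1.    ]]), 'R': array([[-0.4477,  0.8942,  0.0017],
       [ 0.8546,  0.4273,  0.2951],
       [ 0.2631,  0.1336, -0.9555]]), 't': array([ 0.3188, -0.3952,  0.1909])}
0.86 [ 0.4964 -0.1084  0.0231]
0.83 [ 0.5484 -0.2089  0.0257]
0.8 [ 0.596  -0.114   0.0228]
0.75 [ 0.5678 -0.0222  0.0205]
```

View pics/w1.png

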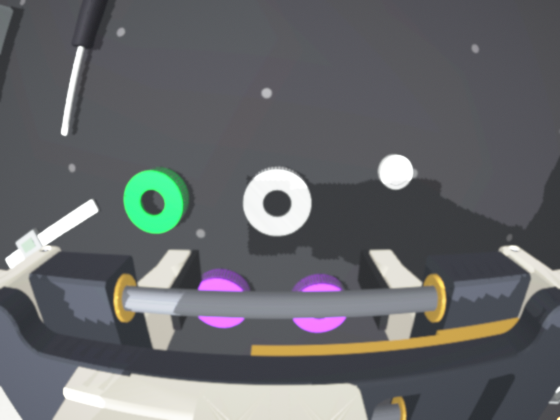

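The wrist view shows the ring at (277,202), between the green look-alike (155,201) and the spare blank (396,171). I fit its rim through the fisheye model.

```bash
cat >> h.py <<'E'
def fray(uv,c):
    uv=np.atleast_2d(np.asarray(uv,float)); K=c['mtx']
    x=(uv[:,0]-K[0,2])/K[0,0]; y=(uv[:,1]-K[1,2])/K[1,1]; th=np.hypot(x,y); k=np.where(th>1e-9,np.sin(th)/np.maximum(th,1e-9),1)
    D=np.stack([x*k,y*k,np.cos(th)],1); return D@c['R'], -c['R'].T@c['t']
def atz(uv,c,z):
    D,o=fray(uv,c); return o+D*((z-o[2])/D[:,2])[:,None]
E
python3 - <<'E'
from h import *
w=np.load('w1.npz'); c=dict(mtx=w['K'],R=w['R'],t=w['t']); im=w['im']
hsv=cv2.cvtColor(im,cv2.COLOR_RGB2HSV)
m=((hsv[...,1]<60)&(hsv[...,2]>120)).astype(np.uint8); m[:, :230]=0; m[:,330:]=0; m[:155]=0; m[245:]=0
cs,h=cv2.findContours(m,cv2.RETR_CCOMP,cv2.CHAIN_APPROX_NONE)
for k,q in enumerate(cs):
    if len(q)<30: continue
    X=atz(q[:,0,:],c,.022)
    e=cv2.fitEllipse((X[:,:2]*1000).astype(np.float32)); print(len(q),h[0][k],e)
E
```

```text
195 [-1 -1  1 -1] ((500.10992431640625, -108.91612243652344), (60.810184478759766, 63.692169189453125), 116.56582641601562)
76 [-1 -1 -1  0] ((500.6426086425781, -108.44451904296875), (24.183759689331055, 24.78025245666504), 21.416976928710938)
```

Run:
```python
from h import *
print(slide([.502,-.107,.005]))
```

```text
[0.0002 0.0004 0.1355]
```

Request:
{"op": "apply_moves", "data": {
  "commands": [
    {"grip": 0,"slide": [0.0,0.0,0.04],"roll": 0},
    {"grip": 0,"slide": [0.0,0.0,0.08],"roll": 0},
    {"grip": 0,"slide": [0.0,0.0,0.11],"roll": 0},
    {"grip": 0,"slide": [0.0,0.0,0.128],"roll": 0},
    {"grip": 0,"slide": [0.0,0.0,0.133],"roll": 0}
  ]
}}

```text
time_s: 3.18
tcp_pos: [0.5013, -0.1091, 0.0068]
eef_rot: [180.0, -0.1, -153.7]
contact_force: [0.0, -0.2, 0.5]
gripper_width: 0.088
```

Run:
```python
from h import *
s=get_state();print(s['tcp_pos'],s['eef_rot'],s['joints'],s['time_s'],s['contact_force']);print(slide([.502,-.107,.005]))
```

```text
[ 0.5013 -0.1091  0.0068] [ 179.9704   -0.0964 -153.7064] [  9.669   20.2746 -34.3988  -0.0013 -35.4275 -73.3744] 3.175 [ 0.0365 -0.2058  0.4636]
[-0.0016  0.0016  0.0018]
```

Request:
{"op": "apply_moves", "data": {
  "commands": [
    {"grip": 0.3,"slide": [-0.001,0.001,0.001],"roll": 0},
    {"grip": 0.5,"slide": [-0.001,0.001,0.001],"roll": 0},
    {"grip": 0.7,"slide": [-0.001,0.001,0.001],"roll": 0},
    {"grip": 0.7,"slide": [-0.001,0.001,0.001],"roll": 0},
    {"grip": 0.7,"slide": [-0.001,0.001,0.001],"roll": 0}
  ],
  "grip_force": 20
}}

```text
time_s: 3.8
tcp_pos: [0.5033, -0.1065, 0.0072]
eef_rot: [-180.0, 0.1, -153.6]
contact_force: [-0.9, -0.2, 6.3]
gripper_width: 0.0596
```

Run:
```python
from h import *
s=get_state();print(s['tcp_pos'],s['eef_rot'],s['contact_force'],s['gripper_width'])
```

```text
[ 0.5033 -0.1065  0.0072] [-179.9691    0.0571 -153.5756] [-0.9057 -0.1874  6.3327] 0.05962657551598718
```

Request:
{"op": "apply_moves", "data": {
  "commands": [
    {"grip": 0.7,"slide": [0.0,0.0,-0.02],"roll": 0},
    {"grip": 0.7,"slide": [0.0,0.0,-0.05],"roll": 0},
    {"grip": 0.7,"slide": [0.0,0.0,-0.09],"roll": 0},
    {"grip": 0.7,"slide": [0.0,0.0,-0.12],"roll": 0},
    {"grip": 0.7,"slide": [0.0,0.0,-0.12],"roll": 0}
  ]
}}

```text
time_s: 4.42
tcp_pos: [0.5041, -0.1063, 0.1288]
eef_rot: [-179.9, 0.2, -153.6]
contact_force: [0.4, 0.4, -3.1]
gripper_width: 0.0598
```

Run:
```python
from h import *
s=get_state();print(s['tcp_pos'],s['eef_rot'],s['contact_force'],s['gripper_width']);print(slide([.5973,.1918,.125]))
```

```text
[ 0.5041 -0.1063  0.1288] [-179.9177    0.2486 -153.5804] [ 0.3739  0.433  -3.1039] 0.05982133753214568
[-0.2161  0.2255  0.0044]
```

Request:
{"op": "apply_moves", "data": {
  "commands": [
    {"grip": 0.7,"slide": [-0.04,0.042,0.0],"roll": 0},
    {"grip": 0.7,"slide": [-0.083,0.086,0.0],"roll": 0},
    {"grip": 0.7,"slide": [-0.126,0.13,0.0],"roll": 0},
    {"grip": 0.7,"slide": [-0.169,0.174,0.0],"roll": 0},
    {"grip": 0.7,"slide": [-0.2,0.206,0.0],"roll": 0}
  ]
}}

```text
time_s: 5.05
tcp_pos: [0.5899, 0.1692, 0.1248]
eef_rot: [180.0, -0.1, -153.5]
contact_force: [0.9, 0.1, -1.0]
gripper_width: 0.0598
```

Request:
{"op": "apply_moves", "data": {
  "commands": [
    {"grip": 0.7,"slide": [-0.008,0.01,0.0],"roll": 0},
    {"grip": 0.7,"slide": [-0.016,0.0195,0.002],"roll": 0},
    {"grip": 0.7,"slide": [-0.016,0.0195,0.002],"roll": 0},
    {"grip": 0.7,"slide": [-0.016,0.0195,0.002],"roll": 0}
  ]
}}

```text
time_s: 5.55
tcp_pos: [0.5956, 0.1904, 0.1244]
eef_rot: [180.0, -0.0, -153.7]
contact_force: [0.2, 0.3, -2.1]
gripper_width: 0.0592
```

Run:
```python
from h import *
s=get_state();print(s['tcp_pos'],s['eef_rot'],s['joints'],s['contact_force'],s['gripper_width'])
for n in ['scene','side','wrist']:
    im,d=capture(n); save(n+'2.png',im); c=get_calibration(n); np.savez(n+'2.npz',im=im,d=d,K=c['mtx'],R=c['R'],t=c['t'])
    if n!='wrist':
        save(n+'2z.png',cv2.resize(im[200:330,280:430] if n=='scene' else im[180:350,170:340],None,fx=4,fy=4,interpolation=cv2.INTER_CUBIC)[:600,:800])
    for r in boxes_of('ring',n): print(n,r['score'],toworld(r['position'],c))
s=get_state();print(s['tcp_pos'],s['time_s'])
```

```text
[0.5956 0.1904 0.1244] [ 179.9987   -0.0309 -153.6526] [ 35.5872  20.5638 -13.4839  -0.0075 -55.9826 -99.2357] [ 0.2054  0.2556 -2.0858] 0.059216247050538275
scene 0.81 [ 0.5912 -0.0123  0.0153]
scene 0.79 [0.606  0.1958 0.14  ]
scene 0.59 [ 0.5629 -0.2089  0.0208]
scene 0.56 [ 0.634  -0.1096  0.0193]
wrist 0.9 [ 0.6148 -0.0917  0.0221]
wrist 0.74 [0.5793 0.1858 0.1417]
wrist 0.69 [ 0.5738 -0.0092  0.0212]
[0.596  0.1911 0.1248] 5.85
```

View pics/scene2z.png

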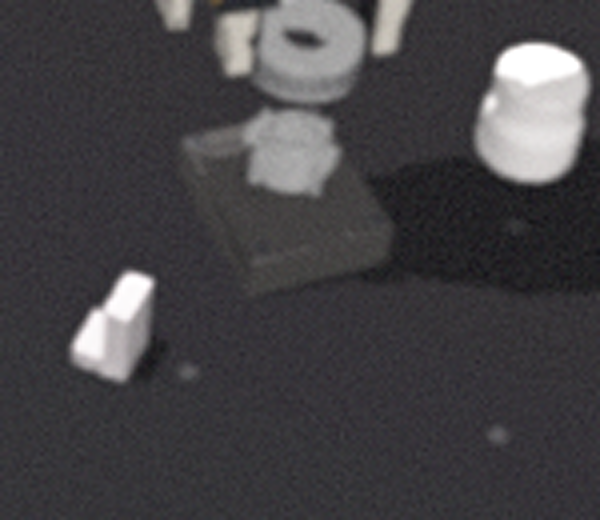

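View pics/side2z.png

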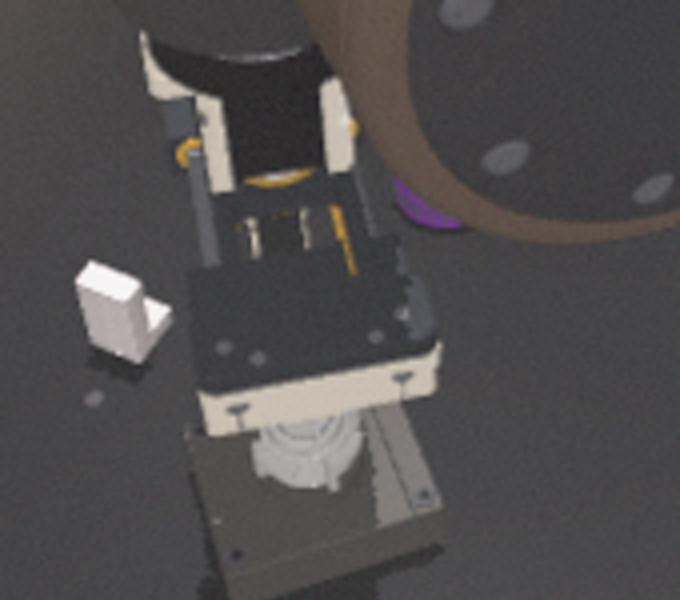

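View pics/wrist2.png

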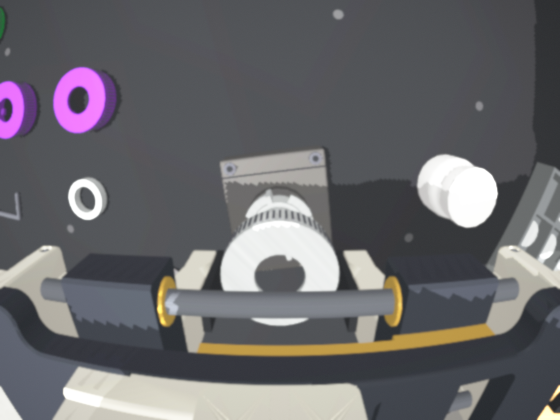

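Ring held level, visible in the scene and wrist views (wrist centre about (280,275)). I measure its centre relative to the nest in the same scene camera.

Run:
```python
from h import *
w=np.load('scene2.npz'); c=dict(mtx=w['K'],R=w['R'],t=w['t']); d=w['d']
m=cut_out('ring','scene')
P,u,v=cloud(d,c)
s=(np.hypot(P[:,0]-.597,P[:,1]-.191)<.045)&(P[:,2]>.11)&(P[:,2]<.15)
q=P[s]; print(len(q),np.percentile(q[:,2],[1,10,50,90,99]))
print(np.histogram(q[:,2],bins=np.arange(.11,.15,.003)))
t=q[(q[:,2]>np.percentile(q[:,2],70)-.004)]
print('top',cv2.minEnclosingCircle(t[:,:2].astype(np.float32)),(t.min(0)+t.max(0))/2)
# outer wall: fit circle r=30 to wall points
from scipy.optimize import least_squares
for lo,hi in [(.118,.135)]:
    k=q[(q[:,2]>lo)&(q[:,2]<hi)]; 
    f=least_squares(lambda p:np.hypot(k[:,0]-p[0],k[:,1]-p[1])-.03,[.597,.191],loss='soft_l1',f_scale=.002); print('wall',f.x,len(k))
# picture
w=np.load('wrist2.npz'); c=dict(mtx=w['K'],R=w['R'],t=w['t']); im=w['im']
cv2.imwrite('pics/w2z.png',cv2.resize(im[180:340,170:390],None,fx=3.6,fy=3.6,interpolation=cv2.INTER_CUBIC)[...,::-1])
# top lip plane using silhouettes
cx=atz([[280,275]],c,.139); print(cx)
dd=w['d'];print(dd[230:320:8,280]); print(dd[280,225:340:8])
```

```text
687 [0.1187 0.1235 0.1387 0.1419 0.1487]
(array([  0,   0,  11,  38,  38,  32,  45,  34,  59, 219, 161,  23,  22]), array([0.11 , 0.113, 0.116, 0.119, 0.122, 0.125, 0.128, 0.131, 0.134,
       0.137, 0.14 , 0.143, 0.146, 0.149]))
top ((0.6000512838363647, 0.1917303502559662), 0.04458498954772949) [0.595  0.1917 0.143 ]
wall [0.5945 0.1898] 205
[[0.5928 0.1908 0.139 ]]
[0.1533 0.155  0.1553 0.2768 0.2789 0.3135 0.3153 0.3186 0.0885 0.0877
 0.0857 0.0889]
[0.1607 0.1611 0.1612 0.1611 0.3157 0.3172 0.3183 0.3154 0.317  0.3176
 0.1621 0.1612 0.1609 0.1598 0.1608]
```

View pics/w2z.png

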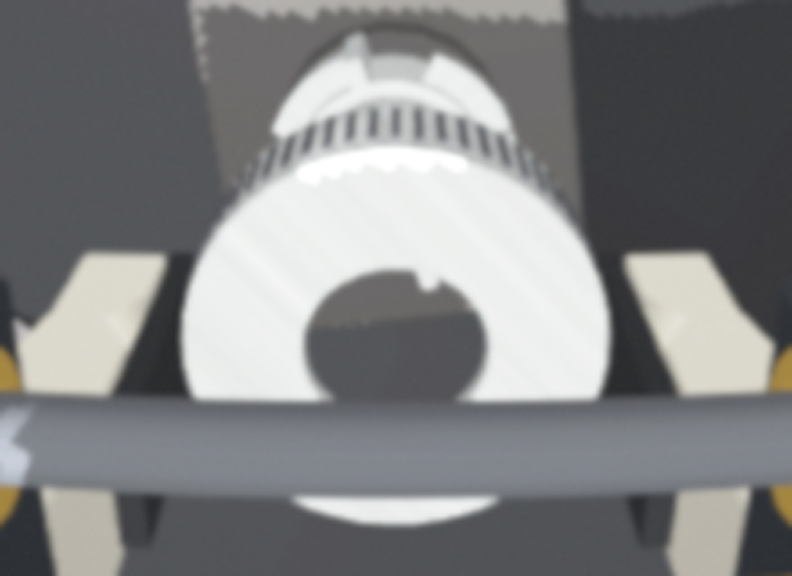

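```bash
cat > fit.py <<'E'
from h import *
from scipy.optimize import least_squares,minimize
def proj(X,c):
    p=X@c['R'].T+c['t']; return p[:,:2]/p[:,2:]*[c['mtx'][0,0],c['mtx'][1,1]]+c['mtx'][:2,2]
def hullmask(polys,off,shape,S=8):
    M=np.zeros((shape[0]*S,shape[1]*S),np.uint8)
    for p in polys:
        h=cv2.convexHull(((p-off+.5)*S).astype(np.float32)).astype(np.int32); cv2.fillConvexPoly(M,h,1)
    return cv2.resize(M.astype(np.float32),(shape[1],shape[0]),interpolation=cv2.INTER_AREA)
a=np.linspace(0,2*np.pi,90,endpoint=False)
def circ(x,y,z,r): return np.stack([x+r*np.cos(a),y+r*np.sin(a),0*a+z],1)
def ringpred(x,y,zb,c,off,shape):
    o=hullmask([proj(np.r_[circ(x,y,zb,.03),circ(x,y,zb+.022,.03)],c)],off,shape)
    return o
E
python3 - <<'E'
from fit import *
w=np.load('scene2.npz'); c=dict(mtx=w['K'],R=w['R'],t=w['t']); im=w['im']
g=cv2.cvtColor(im,cv2.COLOR_RGB2GRAY)
uv=proj(np.array([[.596,.191,.139],[.5973,.1918,.03]]),c); print(uv)
u0,v0=uv[0].round().astype(int)
crop=im[v0-25:v0+35,u0-30:u0+30]
cv2.imwrite('pics/c2.png',cv2.resize(crop,None,fx=10,fy=10,interpolation=cv2.INTER_NEAREST)[...,::-1])
E
```

```text
[[356.0194 208.7288]
 [350.8368 245.5975]]
```

View pics/c2.png

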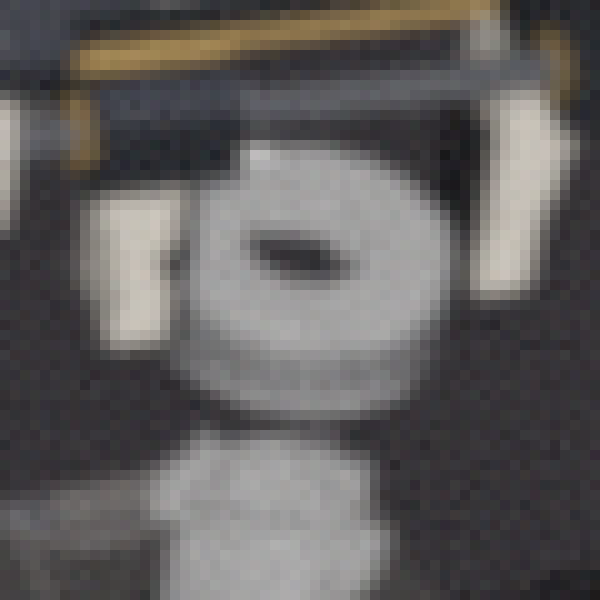

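```bash
python3 - <<'E'
from fit import *
w=np.load('scene2.npz'); c=dict(mtx=w['K'],R=w['R'],t=w['t']); im=w['im']; d=w['d']
g=cv2.cvtColor(im,cv2.COLOR_RGB2GRAY).astype(float)
off=np.array([326,184]); G=g[184:244,326:386]
W=np.zeros_like(G); W[15:42,19:46]=1; W[15:19,19:26]=0; W[22:30,23:37]=0
for zb in (.115,.1175,.12):
    def cost(p):
        m=ringpred(p[0],p[1],zb,c,off,G.shape)
        m=cv2.GaussianBlur(m,(0,0),.7)
        A=np.stack([m.ravel(),1-m.ravel()],1)*W.ravel()[:,None]
        s,_,_,_=np.linalg.lstsq(A,G.ravel()*W.ravel(),rcond=None)
        return np.sum((A@s-G.ravel()*W.ravel())**2)
    r=minimize(cost,[.595,.19],method='Nelder-Mead',options=dict(initial_simplex=[[.595,.19],[.599,.19],[.595,.194]])); print('ring sil',zb,r.x,r.fun/W.sum())
P,u,v=cloud(d,c)
s=(np.hypot(P[:,0]-.596,P[:,1]-.19)<.04)&(P[:,2]>.11)&(P[:,2]<.15)&(u>326+18)&(u<326+46)&(v>184+14)
q=P[s]
def res(p):
    r=np.hypot(q[:,0]-p[0],q[:,1]-p[1]); dz=q[:,2]-p[2]
    # distance to solid cylinder surface (top plane or wall)
    dw=r-.03; dt=dz
    return np.where((dw<0)&(np.abs(dt)<np.abs(dw)),dt,np.where(dt<0,dw,np.hypot(np.maximum(dw,0),dt)))
f=least_squares(res,[.595,.19,.139],loss='soft_l1',f_scale=.001); print('ring icp',f.x,len(q))
# nest: blank + neck sil in the scene, before (fresh picture same cam)
E
python3 - <<'E'
from fit import *
# block in scene2 depth image: fit rectangle 100x84 by signed mask projection on depth cloud z>0.02 & edges
for n in ['scene','side']:
    w=np.load(n+'2.npz'); c=dict(mtx=w['K'],R=w['R'],t=w['t']); d=w['d']
    P,u,v=cloud(d,c)
    # whole nest silhouette: pixels with z>0.012 near nest
    s=np.zeros(d.shape,np.uint8)
    k=(np.hypot(P[:,0]-.597,P[:,1]-.191)<.075)&(P[:,2]>.008)&(P[:,2]<.035); s[v[k],u[k]]=1
    ys,xs=np.nonzero(s); off=np.array([xs.min()-5,ys.min()-5]); shp=(ys.max()-ys.min()+11,xs.max()-xs.min()+11)
    S=s[off[1]:off[1]+shp[0],off[0]:off[0]+shp[1]].astype(float)
    valid=np.zeros(d.shape); k2=(P[:,2]<.035); valid[v[k2],u[k2]]=1; V=valid[off[1]:off[1]+shp[0],off[0]:off[0]+shp[1]]
    def cost(p):
        th=np.radians(p[2]*1000); R=np.array([[np.cos(th),-np.sin(th)],[np.sin(th),np.cos(th)]])
        B=np.array([[x*.05,y*.042] for x in(-1,1) for y in(-1,1)])@R.T+p[:2]
        X=np.r_[np.c_[B,np.zeros(4)],np.c_[B,np.full(4,.03)]]
        m=hullmask([proj(X,c)],off,shp)
        return np.sum(V*(m-S)**2)
    best=min((minimize(cost,[.597,.1915,t/1000],method='Nelder-Mead',options=dict(initial_simplex=[[.594,.1915,t/1000],[.6,.1915,t/1000],[.597,.195,t/1000],[.597,.19,(t+4)/1000]])) for t in (33,-57)),key=lambda r:r.fun)
    print(n,best.x,best.fun)
E
```

```text
ring sil 0.115 [0.5891 0.1906] 282.90396495587134
ring sil 0.1175 [0.5921 0.1905] 278.75788971319827
ring sil 0.12 [0.5949 0.1906] 278.0233476404334
ring icp [0.594  0.1903 0.1399] 561
scene [0.5914 0.1903 0.0333] 112.24755859375
side [0.5996 0.188  0.0333] 34.54150390625
```

Run:
```python
from fit import *
def sdf(q,p):
    th=np.radians(p[3]*1000); x=q[:,0]-p[0]; y=q[:,1]-p[1]; z=q[:,2]-p[2]
    X=np.cos(th)*x+np.sin(th)*y; Y=-np.sin(th)*x+np.cos(th)*y
    def box(a,b,z1):
        dx=np.abs(X)-a; dy=np.abs(Y)-b; dz=z-z1; D=np.stack([dx,dy,dz],1)
        return np.linalg.norm(np.maximum(D,0),axis=1)+np.minimum(D.max(1),0)
    def cyl(r,z1):
        D=np.stack([np.hypot(X,Y)-r,z-z1],1); return np.linalg.norm(np.maximum(D,0),axis=1)+np.minimum(D.max(1),0)
    return box,cyl
for n in ['scene','side']:
    w=np.load(n+'2.npz'); c=dict(mtx=w['K'],R=w['R'],t=w['t']); d=w['d']; P,u,v=cloud(d,c)
    q=P[(np.hypot(P[:,0]-.597,P[:,1]-.191)<.075)&(P[:,2]>.006)&(P[:,2]<.075)]
    def r1(p):
        b,cy=sdf(q,p); return np.minimum.reduce([b(.05,.042,.03),cy(.025,.042),cy(.016,.0685)])
    for mode in ('all','top'):
        qq=q
        if mode=='top': q=P[(np.hypot(P[:,0]-.597,P[:,1]-.191)<.03)&(P[:,2]>.036)&(P[:,2]<.075)]
        f=least_squares(r1,[.597,.1915,0,.033],loss='soft_l1',f_scale=.0015,x_scale=[.01,.01,.01,.01]); print(n,mode,f.x,len(q),np.sqrt(np.mean(f.fun**2)))
# wrist-based ring estimate
w=np.load('wrist2.npz'); c=dict(mtx=w['K'],R=w['R'],t=w['t']); im=w['im'];d=w['d']
v,u=np.nonzero(d>0); D,o=fray(np.c_[u,v],c); z=d[v,u]; cz=(D@c['R'].T)[:,2]; X=o+D*(z/cz)[:,None]
q=X[(np.hypot(X[:,0]-.594,X[:,1]-.19)<.04)&(X[:,2]>.12)&(X[:,2]<.15)&(u>215)&(u<345)]
print(len(q),np.median(q[:,2]),(q.min(0)+q.max(0))/2)
def res(p):
    r=np.hypot(q[:,0]-p[0],q[:,1]-p[1]); dz=q[:,2]-p[2]; D=np.stack([r-.03,dz,.013-r],1)
    return np.linalg.norm(np.maximum(D,0),axis=1)+np.minimum(D.max(1),0)
f=least_squares(res,[.594,.19,.139],loss='soft_l1',f_scale=.001);print('wrist ring icp',f.x)
# nest visible in wrist
q2=X[(np.hypot(X[:,0]-.597,X[:,1]-.191)<.08)&(X[:,2]>.006)&(X[:,2]<.075)]
def r2(p):
    b,cy=sdf(q2,p); return np.minimum.reduce([b(.05,.042,.03),cy(.025,.042),cy(.016,.0685)])
f=least_squares(r2,[.597,.1915,0,.033],loss='soft_l1',f_scale=.0015); print('wrist nest',f.x,len(q2))
```

```text
scene all [0.5966 0.1908 0.0011 0.0333] 1633 0.0026412350998905668
scene top [ 0.5998  0.191   0.0009 -8.7566] 471 0.003956438094083201
side all [ 0.5974  0.1923 -0.      0.0333] 2212 0.002166082826415515
side top [  0.5951   0.1965  -0.0005 106.1362] 502 0.003042946496581865
7077 0.13933440830878752 [0.5937 0.1898 0.135 ]
wrist ring icp [0.5941 0.1912 0.1396]
wrist nest [0.594  0.1907 0.     0.0317] 7397
```

Request:
{"op": "apply_moves", "data": {
  "commands": [
    {"grip": 0.7,"slide": [-0.0005,0.0,0.01],"roll": 0},
    {"grip": 0.7,"slide": [-0.001,-0.0005,0.025],"roll": 0},
    {"grip": 0.7,"slide": [-0.0015,-0.0005,0.038],"roll": 0},
    {"grip": 0.7,"slide": [-0.0015,-0.0005,0.042],"roll": 0},
    {"grip": 0.7,"slide": [-0.0015,-0.0005,0.042],"roll": 0}
  ]
}}

```text
time_s: 6.52
tcp_pos: [0.5974, 0.1916, 0.082]
eef_rot: [-180.0, -0.1, -153.6]
contact_force: [1.3, 0.4, -0.9]
gripper_width: 0.0597
```

Run:
```python
from h import *
s=get_state();print(s['tcp_pos'],s['eef_rot'],s['joints'],s['contact_force'],s['gripper_width'])
for n in ['scene','side','wrist']:
    im,d=capture(n); c=get_calibration(n); np.savez(n+'3.npz',im=im,d=d,K=c['mtx'],R=c['R'],t=c['t'])
    cr={'scene':im[195:275,305:405],'side':im[180:330,170:330],'wrist':im[190:340,170:390]}[n]
    save(n+'3z.png',cv2.resize(cr,None,fx=6 if n=='scene' else 3.5,fy=6 if n=='scene' else 3.5,interpolation=cv2.INTER_CUBIC))
```

```text
[0.5974 0.1916 0.082 ] [-179.9869   -0.0602 -153.5925] [ 35.5856  23.2347 -15.745    0.0042 -51.0819 -99.1807] [ 1.2995  0.4041 -0.8544] 0.05970147952909956
```

View pics/scene3z.png

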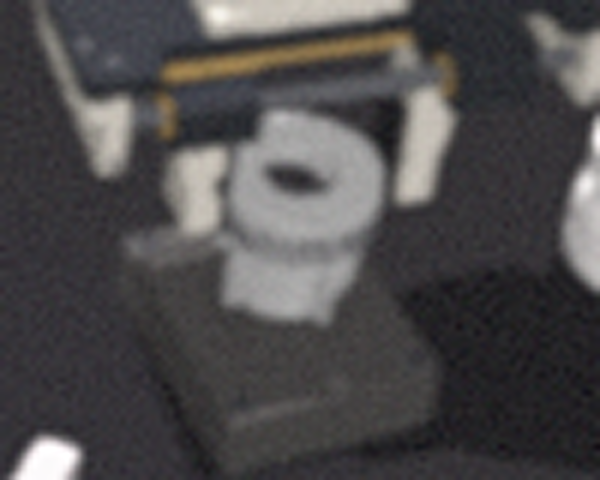

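View pics/wrist3z.png

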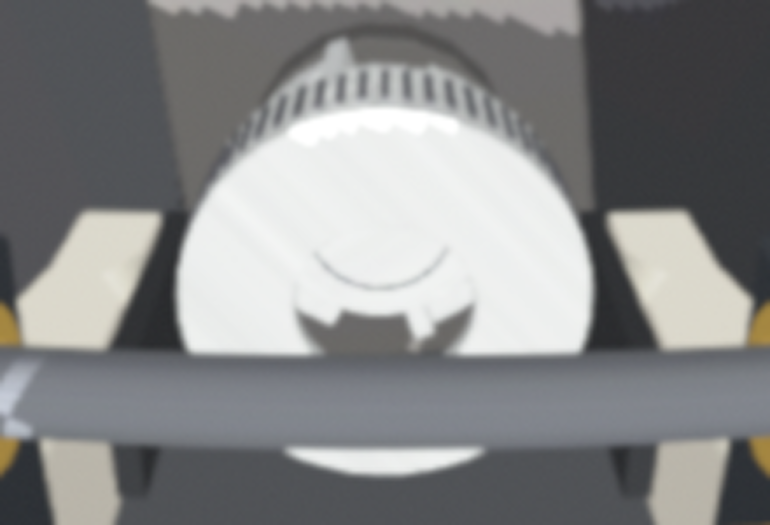

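View pics/side3z.png

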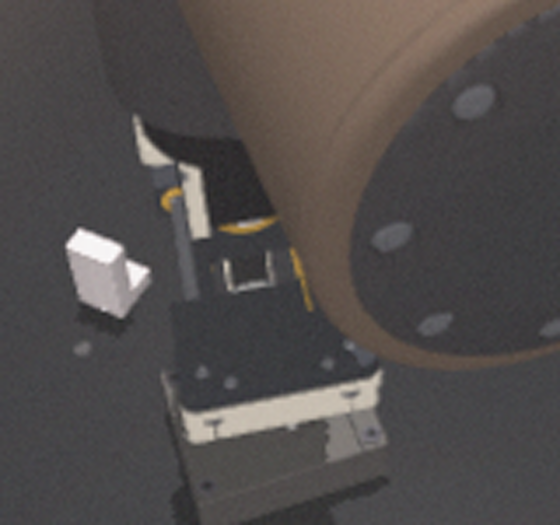

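The wrist view shows the blank's edge arc (bottom at about pixel (279,272)) through the lip hole. That gives a direct measure of ring against blank.

Run:
```python
from fit import *
w=np.load('wrist3.npz'); c=dict(mtx=w['K'],R=w['R'],t=w['t']); im=w['im'];d=w['d']
s=get_state(); Rt=Ro.from_euler('xyz',s['eef_rot'],degrees=True).as_matrix(); p=s['tcp_pos']; print(p)
v,u=np.nonzero(d>0); D,o=fray(np.c_[u,v],c); z=d[v,u]; cz=(D@c['R'].T)[:,2]; X=o+D*(z/cz)[:,None]
T=(X-p)@Rt
I=np.full(d.shape,np.nan); I[v,u]=X[:,2]
print('col 279 z:',[(r,round(float(I[r,279]),4)) for r in range(215,335,4)])
zt=np.nanmedian(I[235:250,240:320]); print('lip z',zt)
def tl(uv,z): return (atz(uv,c,z)-p)@Rt
f=lambda a,b:(170+a/3.5-.36,190+b/3.5-.36)
zt=.0968
print('ring far/near edge',tl([f(385,106),f(385,475)],zt), 'left/right',tl([f(177,300),f(594,300)],zt))
print('hole l/r',tl([f(297,300),f(475,300)],zt))
arc=[f(316,250),f(330,268),f(350,281),f(381,288),f(410,282),f(430,268),f(447,248)]
A=tl(arc,.0685); print(A)
g=least_squares(lambda q:np.hypot(A[:,0]-q[0],A[:,1]-q[1])-.016,[0,0]);print('blank ctr tool',g.x,g.fun)
# ICP ring
q=X[(np.abs(T[:,0])<.036)&(np.abs(T[:,1])<.0305)&(X[:,2]>.078)&(X[:,2]<.105)]
def res(P):
    r=np.hypot(q[:,0]-P[0],q[:,1]-P[1]); dz=q[:,2]-P[2]; DD=np.stack([r-.03,dz],1)
    return np.linalg.norm(np.maximum(DD,0),axis=1)+np.minimum(DD.max(1),0)
h=least_squares(res,[p[0],p[1],.097],loss='soft_l1',f_scale=.001);print('ring icp tool',(np.r_[h.x[:2],h.x[2]]-p)@Rt,h.x[2])
w=np.load('scene3.npz'); c=dict(mtx=w['K'],R=w['R'],t=w['t']);d=w['d'];P,u,v=cloud(d,c)
q=P[(np.hypot(P[:,0]-.5965,P[:,1]-.191)<.04)&(P[:,2]>.08)&(P[:,2]<.105)&(np.abs((P-p)@Rt[:,1])<.0305)]
h=least_squares(res,[p[0],p[1],.097],loss='soft_l1',f_scale=.001);print('scene ring icp',h.x,'tool',(h.x-p)@Rt,len(q))
```

```text
[0.5979 0.1919 0.083 ]
col 279 z: [(215, 0.0888), (219, 0.0933), (223, 0.0982), (227, 0.097), (231, 0.0986), (235, 0.0975), (239, 0.0983), (243, 0.0978), (247, 0.0973), (251, 0.0975), (255, 0.0685), (259, 0.068), (263, 0.0692), (267, 0.0675), (271, 0.0702), (275, 0.0686), (279, 0.0648), (283, 0.0304), (287, 0.0293), (291, 0.1619), (295, 0.1632), (299, 0.1645), (303, 0.1662), (307, 0.1657), (311, 0.167), (315, 0.1666), (319, 0.0975), (323, 0.0975), (327, 0.0005), (331, 0.0006)]
lip z 0.09777181025936967
ring far/near edge [[ 0.032   0.0011 -0.0138]
 [-0.0291  0.0012 -0.0137]] left/right [[ 0.0022 -0.029  -0.0138]
 [ 0.0021  0.0315 -0.0138]]
hole l/r [[ 0.0025 -0.0115 -0.0138]
 [ 0.0025  0.0141 -0.0138]]
[[-0.0032 -0.0104  0.0145]
 [-0.0066 -0.0081  0.0145]
 [-0.0091 -0.0047  0.0145]
 [-0.0105  0.0005  0.0145]
 [-0.0093  0.0055  0.0145]
 [-0.0066  0.0088  0.0145]
 [-0.0029  0.0116  0.0145]]
blank ctr tool [0.0066 0.0004] [-0.0014 -0.0002  0.0006  0.0011  0.0007 -0.0003 -0.0013]
ring icp tool [ 0.0016  0.0008 -0.0147] 0.09772094859268068
scene ring icp [0.5959 0.1913 0.0974] tool [ 0.0021  0.0003 -0.0144] 485
```

Request:
{"op": "apply_moves", "data": {
  "commands": [
    {"grip": 0.7,"slide": [0.0,-0.0006,0.004],"roll": 0},
    {"grip": 0.7,"slide": [0.0,-0.0006,0.007],"roll": 0},
    {"grip": 0.7,"slide": [0.0,-0.0006,0.01],"roll": 0},
    {"grip": 0.7,"slide": [0.0,-0.0006,0.01],"roll": 0}
  ]
}}

```text
time_s: 7.18
tcp_pos: [0.5976, 0.1911, 0.0722]
eef_rot: [-180.0, -0.0, -153.6]
contact_force: [-0.6, -0.2, -1.6]
gripper_width: 0.0594
```

Request:
{"op": "apply_moves", "data": {
  "commands": [
    {"grip": 0.7,"slide": [0.0,0.0,0.001],"roll": 0},
    {"grip": 0.7,"slide": [0.0,0.0,0.002],"roll": 0}
  ]
}}

```text
time_s: 7.42
tcp_pos: [0.5979, 0.1912, 0.0706]
eef_rot: [180.0, 0.0, -153.6]
contact_force: [0.3, 0.4, -2.0]
gripper_width: 0.0596
```

Request:
{"op": "apply_moves", "data": {
  "commands": [
    {"grip": 0.7,"slide": [0.0,0.0,0.001],"roll": 0},
    {"grip": 0.7,"slide": [0.0,0.0,0.001],"roll": 0}
  ]
}}

```text
time_s: 7.68
tcp_pos: [0.5978, 0.1912, 0.0695]
eef_rot: [-180.0, -0.0, -153.6]
contact_force: [-0.7, 0.0, -2.4]
gripper_width: 0.0593
```

Request:
{"op": "apply_moves", "data": {
  "commands": [
    {"grip": 0.7,"slide": [0.0,0.0,0.001],"roll": 0},
    {"grip": 0.7,"slide": [0.0,0.0,0.001],"roll": 0}
  ]
}}

```text
time_s: 7.92
tcp_pos: [0.5978, 0.1912, 0.0685]
eef_rot: [180.0, -0.0, -153.6]
contact_force: [0.1, 0.2, -1.6]
gripper_width: 0.0595
```

Request:
{"op": "apply_moves", "data": {
  "commands": [
    {"grip": 0.7,"slide": [0.0,0.0,0.001],"roll": 0},
    {"grip": 0.7,"slide": [0.0,0.0,0.001],"roll": 0}
  ]
}}

```text
time_s: 8.18
tcp_pos: [0.5978, 0.1912, 0.0675]
eef_rot: [-180.0, -0.0, -153.6]
contact_force: [-0.1, 0.8, -2.2]
gripper_width: 0.0596
```

Request:
{"op": "apply_moves", "data": {
  "commands": [
    {"grip": 0.7,"slide": [0.0,0.0,0.001],"roll": 0},
    {"grip": 0.7,"slide": [0.0,0.0,0.001],"roll": 0}
  ]
}}

```text
time_s: 8.43
tcp_pos: [0.5979, 0.1913, 0.0669]
eef_rot: [-180.0, 0.0, -153.6]
contact_force: [-1.3, -0.3, 1.3]
gripper_width: 0.0594
```

Request:
{"op": "apply_moves", "data": {
  "commands": [
    {"grip": 0.7,"slide": [0.0,0.0,0.0005],"roll": -5},
    {"grip": 0.7,"slide": [0.0,0.0,0.0005],"roll": -10}
  ]
}}

```text
time_s: 8.68
tcp_pos: [0.5985, 0.1914, 0.0668]
eef_rot: [-180.0, 0.1, -143.4]
contact_force: [0.6, -0.7, 3.0]
gripper_width: 0.0595
```

Request:
{"op": "apply_moves", "data": {
  "commands": [
    {"grip": 0.7,"slide": [0.0,0.0,0.0003],"roll": -5},
    {"grip": 0.7,"slide": [0.0,0.0,0.0003],"roll": -10}
  ]
}}

```text
time_s: 8.93
tcp_pos: [0.5987, 0.1916, 0.0667]
eef_rot: [-180.0, 0.1, -133.4]
contact_force: [0.0, -0.2, 4.3]
gripper_width: 0.0593
```

Request:
{"op": "apply_moves", "data": {
  "commands": [
    {"grip": 0.7,"slide": [0.0,0.0005,0.0003],"roll": -5},
    {"grip": 0.7,"slide": [0.0,0.0008,0.0003],"roll": -10}
  ]
}}

```text
time_s: 9.18
tcp_pos: [0.5984, 0.1922, 0.0667]
eef_rot: [-179.9, 0.1, -123.4]
contact_force: [0.6, -0.3, 4.6]
gripper_width: 0.0594
```

Request:
{"op": "apply_moves", "data": {
  "commands": [
    {"grip": 0.7,"slide": [0.0,0.0001,0.0003],"roll": -5},
    {"grip": 0.7,"slide": [0.0,0.0003,0.0003],"roll": -10}
  ]
}}

```text
time_s: 9.43
tcp_pos: [0.5976, 0.1924, 0.0659]
eef_rot: [-179.9, 0.1, -113.4]
contact_force: [-0.4, 0.6, -3.0]
gripper_width: 0.059
```

Request:
{"op": "apply_moves", "data": {
  "commands": [
    {"grip": 0.7,"slide": [0.0,0.0,0.001],"roll": 0},
    {"grip": 0.7,"slide": [0.0,0.0001,0.0015],"roll": -4}
  ]
}}

```text
time_s: 9.68
tcp_pos: [0.5967, 0.1918, 0.0633]
eef_rot: [180.0, -0.0, -109.7]
contact_force: [0.5, -0.3, -2.3]
gripper_width: 0.0595
```

Request:
{"op": "apply_moves", "data": {
  "commands": [
    {"grip": 0.7,"slide": [0.0,0.0,0.001],"roll": 0},
    {"grip": 0.7,"slide": [0.0,0.0,0.0015],"roll": 0}
  ]
}}

```text
time_s: 9.93
tcp_pos: [0.5968, 0.1918, 0.0619]
eef_rot: [180.0, -0.0, -109.7]
contact_force: [0.3, -0.3, -1.6]
gripper_width: 0.0596
```

Request:
{"op": "apply_moves", "data": {
  "commands": [
    {"grip": 0.7,"slide": [0.0,0.0,0.0015],"roll": 0},
    {"grip": 0.7,"slide": [0.0,0.0,0.0025],"roll": 0}
  ]
}}

```text
time_s: 10.18
tcp_pos: [0.5968, 0.1919, 0.0595]
eef_rot: [180.0, -0.0, -109.6]
contact_force: [-0.6, 0.2, -1.1]
gripper_width: 0.0596
```

Request:
{"op": "apply_moves", "data": {
  "commands": [
    {"grip": 0.7,"slide": [0.0,0.0,0.001],"roll": 0},
    {"grip": 0.7,"slide": [0.0,0.0,0.0015],"roll": 0}
  ]
}}

```text
time_s: 10.42
tcp_pos: [0.5969, 0.1919, 0.0581]
eef_rot: [180.0, -0.0, -109.6]
contact_force: [0.4, -1.0, -1.3]
gripper_width: 0.0598
```

Run:
```python
from h import *
s=get_state();print(s['tcp_pos'],s['eef_rot'],s['joints'],s['contact_force'],s['moment'])
```

```text
[0.5969 0.1919 0.0581] [ 179.9961   -0.0056 -109.6092] [ 35.6373  24.7119 -17.1187  -0.0001 -48.1761 -55.2464] [ 0.4036 -1.0458 -1.3083] [ 0.0334  0.0347 -0.0436]
```

Request:
{"op": "apply_moves", "data": {
  "commands": [
    {"grip": 0.7,"slide": [0.0,0.0,0.0005],"roll": 0},
    {"grip": 0.7,"slide": [0.0,0.0,0.001],"roll": 0}
  ]
}}

```text
time_s: 10.68
tcp_pos: [0.5969, 0.192, 0.0575]
eef_rot: [-180.0, 0.0, -109.6]
contact_force: [-1.2, -0.4, 2.0]
gripper_width: 0.0598
```

Request:
{"op": "apply_moves", "data": {
  "commands": [
    {"grip": 0.7,"slide": [0.0,0.0,0.0003],"roll": 3},
    {"grip": 0.7,"slide": [0.0,-0.0002,0.0003],"roll": 8}
  ]
}}

```text
time_s: 10.92
tcp_pos: [0.5975, 0.1921, 0.0574]
eef_rot: [-180.0, 0.0, -117.7]
contact_force: [-0.3, 0.6, 2.4]
gripper_width: 0.0595
```

Request:
{"op": "apply_moves", "data": {
  "commands": [
    {"grip": 0.7,"slide": [0.0,-0.0001,0.0002],"roll": 5},
    {"grip": 0.7,"slide": [0.0,-0.0003,0.0002],"roll": 10}
  ]
}}

```text
time_s: 11.18
tcp_pos: [0.598, 0.1921, 0.0574]
eef_rot: [-180.0, 0.1, -127.7]
contact_force: [-0.4, -0.2, 3.0]
gripper_width: 0.0595
```

Request:
{"op": "apply_moves", "data": {
  "commands": [
    {"grip": 0.7,"slide": [0.0,-0.0001,0.0003],"roll": 5},
    {"grip": 0.7,"slide": [0.0,-0.0003,0.0005],"roll": 10}
  ]
}}

```text
time_s: 11.42
tcp_pos: [0.5983, 0.1919, 0.0569]
eef_rot: [-180.0, 0.1, -137.7]
contact_force: [-0.5, 0.1, 2.3]
gripper_width: 0.0592
```

Request:
{"op": "apply_moves", "data": {
  "commands": [
    {"grip": 0.7,"slide": [0.0,-0.0001,0.0004],"roll": 4},
    {"grip": 0.7,"slide": [0.0,-0.0002,0.0008],"roll": 8}
  ]
}}

```text
time_s: 11.68
tcp_pos: [0.5986, 0.1918, 0.0564]
eef_rot: [-180.0, 0.1, -145.7]
contact_force: [-0.8, 0.2, 4.2]
gripper_width: 0.0598
```

Request:
{"op": "apply_moves", "data": {
  "commands": [
    {"grip": 0.7,"slide": [0.0,-0.0001,0.0004],"roll": 4},
    {"grip": 0.7,"slide": [0.0,-0.0002,0.0008],"roll": 8}
  ]
}}

```text
time_s: 11.92
tcp_pos: [0.5989, 0.1916, 0.0558]
eef_rot: [-180.0, 0.1, -153.7]
contact_force: [-0.9, -0.0, 5.2]
gripper_width: 0.0593
```

Run:
```python
from h import *
s=get_state();print(s['tcp_pos'],s['eef_rot'],s['joints'],s['contact_force'],s['moment'])
```

```text
[0.5989 0.1916 0.0558] [-179.9808    0.1331 -153.6939] [ 35.528   24.9354 -17.1361   0.0544 -47.8002 -99.2584] [-0.8637 -0.014   5.2018] [-0.1425  0.1964  0.0591]
```

Request:
{"op": "apply_moves", "data": {
  "commands": [
    {"grip": 0.7,"slide": [0.0,-0.0001,0.0002],"roll": 3},
    {"grip": 0.7,"slide": [0.0,-0.0001,0.0003],"roll": 6}
  ]
}}

```text
time_s: 12.18
tcp_pos: [0.599, 0.1915, 0.0556]
eef_rot: [-180.0, 0.1, -159.7]
contact_force: [-0.2, -1.3, 5.8]
gripper_width: 0.0596
```

Run:
```python
from h import *
s=get_state();print(s['tcp_pos'],s['eef_rot'],s['contact_force'],s['moment'])
```

```text
[0.599  0.1915 0.0556] [-179.9901    0.138  -159.6592] [-0.2173 -1.2876  5.7897] [-0.3766  0.1585  0.0393]
```

Request:
{"op": "apply_moves", "data": {
  "commands": [
    {"grip": 0.7,"slide": [0.0,-0.0001,0.0002],"roll": 3},
    {"grip": 0.7,"slide": [0.0,-0.0001,0.0002],"roll": 6}
  ]
}}

```text
time_s: 12.42
tcp_pos: [0.5986, 0.1911, 0.0554]
eef_rot: [-180.0, 0.1, -165.6]
contact_force: [-2.2, -1.4, 8.3]
gripper_width: 0.0596
```

Run:
```python
from h import *
s=get_state();print(s['tcp_pos'],s['eef_rot'],s['contact_force'],s['moment'])
```

```text
[0.5986 0.1911 0.0554] [-179.9768    0.0886 -165.6164] [-2.1732 -1.438   8.2632] [-0.5868  1.104   0.9062]
```

Request:
{"op": "apply_moves", "data": {
  "commands": [
    {"grip": 0.7,"slide": [0.0,0.0,0.0],"roll": -0.7}
  ],
  "grip_force": 12
}}

```text
time_s: 12.55
tcp_pos: [0.5987, 0.1911, 0.0554]
eef_rot: [-180.0, 0.1, -164.9]
contact_force: [-1.6, -1.3, 6.9]
gripper_width: 0.0595
```

Run:
```python
from h import *
s=get_state();print(s['tcp_pos'],s['eef_rot'],s['contact_force'],s['moment'])
```

```text
[0.5987 0.1911 0.0554] [-179.9819    0.0993 -164.8749] [-1.5867 -1.3116  6.8548] [-0.6102  0.5676  0.1733]
```

Request:
{"op": "apply_moves", "data": {
  "commands": [
    {"grip": 0.7,"slide": [0.0,0.0,0.0],"roll": 1.5},
    {"grip": 0.7,"slide": [0.0,0.0,0.0],"roll": 3}
  ]
}}

```text
time_s: 12.8
tcp_pos: [0.5994, 0.1912, 0.0554]
eef_rot: [-180.0, 0.2, -167.9]
contact_force: [2.8, -2.4, 3.1]
gripper_width: 0.0601
```

Run:
```python
from h import *
s=get_state();print(s['tcp_pos'],s['eef_rot'],s['contact_force'],s['moment'])
```

```text
[0.5994 0.1912 0.0554] [-179.9836    0.171  -167.8602] [ 2.7956 -2.4317  3.1074] [-1.1417 -1.2973  0.6   ]
```

Request:
{"op": "apply_moves", "data": {
  "commands": [
    {"grip": 0.5,"slide": [0.0,0.0,0.0],"roll": 0},
    {"grip": 0.2,"slide": [0.0,0.0,0.0],"roll": 0},
    {"grip": 0,"slide": [0.0,0.0,0.0],"roll": 0},
    {"grip": 0,"slide": [0.0,0.0,0.0],"roll": 0},
    {"grip": 0,"slide": [0.0,0.0,-0.005],"roll": 0}
  ]
}}

```text
time_s: 13.42
tcp_pos: [0.5975, 0.1909, 0.0586]
eef_rot: [-180.0, -0.1, -167.9]
contact_force: [-0.2, -0.4, 1.1]
gripper_width: 0.087
```

Request:
{"op": "apply_moves", "data": {
  "commands": [
    {"grip": 0,"slide": [0.0,0.0,-0.02],"roll": 0},
    {"grip": 0,"slide": [0.0,0.0,-0.05],"roll": 0},
    {"grip": 0,"slide": [0.0,0.0,-0.09],"roll": 0},
    {"grip": 0,"slide": [0.03,0.0,-0.12],"roll": 0},
    {"grip": 0,"slide": [0.06,0.0,-0.14],"roll": 0}
  ]
}}

```text
time_s: 14.05
tcp_pos: [0.539, 0.1785, 0.2007]
eef_rot: [180.0, 0.1, -167.9]
contact_force: [-0.4, 0.2, 0.1]
gripper_width: 0.0876
```

Request:
{"op": "apply_moves", "data": {
  "commands": [
    {"grip": 0,"slide": [0.05,0.0,0.0],"roll": 0},
    {"grip": 0,"slide": [0.1,0.0,0.0],"roll": 0},
    {"grip": 0,"slide": [0.1,0.0,0.0],"roll": 0}
  ]
}}

```text
time_s: 14.42
tcp_pos: [0.4389, 0.1566, 0.2]
eef_rot: [179.9, 0.1, -167.8]
contact_force: [0.9, 0.9, 0.2]
gripper_width: 0.0878
```

Run:
```python
from fit import *
s=get_state();print(s['tcp_pos'],s['eef_rot'],s['contact_force'],s['moment'])
for n in ['scene','side','wrist']:
    im,d=capture(n); save(n+'4.png',im); c=get_calibration(n)
    if n=='wrist':
        v,u=np.nonzero(d>0); D,o=fray(np.c_[u,v],c); z=d[v,u]; X=o+D*(z/(D@c['R'].T)[:,2])[:,None]
    else: X,u,v=cloud(d,c)
    h=np.hypot(X[:,0]-.597,X[:,1]-.191)
    b=X[(h>.04)&(h<.055)&(X[:,2]>.02)&(X[:,2]<.04)]; r=np.median(b[:,2])
    a=X[(h>.016)&(h<.026)&(X[:,2]>.06)&(X[:,2]<.085)]
    bl=X[(h<.009)&(X[:,2]>.05)&(X[:,2]<.085)]
    A=np.c_[a[:,:2]-[.597,.191],np.ones(len(a))]; k=np.linalg.lstsq(A,a[:,2],rcond=None)[0]
    print(n,'block top',r,'ring top',np.median(a[:,2]),'->under above seat',np.median(a[:,2])-r-.012-.022,'blank top',np.median(bl[:,2]),'blank z rel seat',np.median(bl[:,2])-r-.012-.01,len(a),len(bl),'tilt',k[:2])
    q=X[(h<.04)&(X[:,2]>.05)&(X[:,2]<.09)]
    def res(P):
        rr=np.hypot(q[:,0]-P[0],q[:,1]-P[1]); DD=np.stack([rr-.03,q[:,2]-P[2]],1)
        return np.where((rr<.014),0,np.linalg.norm(np.maximum(DD,0),axis=1)+np.minimum(DD.max(1),0))
    f=least_squares(res,[.597,.191,.07],loss='soft_l1',f_scale=.001);print(' icp',f.x)
print(get_state()['time_s'])
```

```text
[0.4389 0.1566 0.2   ] [ 179.9221    0.0535 -167.8383] [0.8762 0.9489 0.1724] [ 0.0652 -0.1875  0.0533]
scene block top 0.030196544080124902 ring top 0.07131451893178783 ->under above seat 0.007117974851662937 blank top 0.06711156593559926 blank z rel seat 0.014915021855474364 201 32 tilt [-0.0151 -0.0085]
 icp [0.5965 0.1908 0.0713]
side block top 0.02959286240847019 ring top 0.07034166714440201 ->under above seat 0.00674880473593183 blank top 0.06612143448451509 blank z rel seat 0.014528572076044901 366 71 tilt [-0.0008  0.0022]
 icp [0.5979 0.192  0.0704]
wrist block top 0.029279819064240598 ring top 0.07002521084424906 ->under above seat 0.006745391780008467 blank top 0.06603599073235222 blank z rel seat 0.014756171668111625 519 149 tilt [-0.0034 -0.0022]
 icp [0.5968 0.1918 0.07  ]
14.575
```

View pics/wrist4.png

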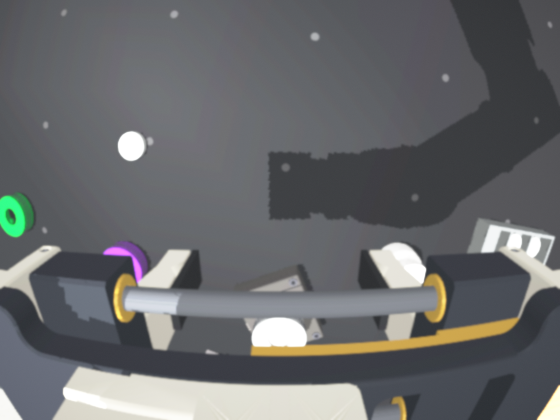

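View pics/scene4.png

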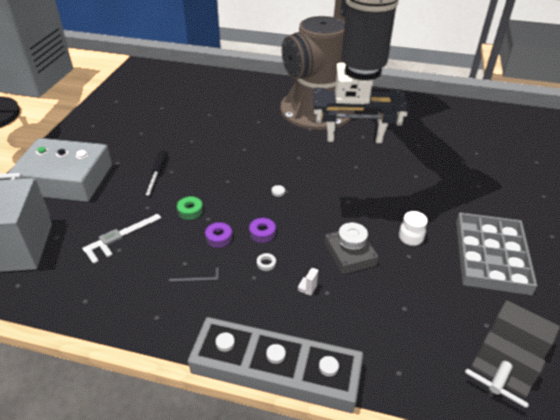

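The ring is level and centred, but at 6.6–7.1 mm it may be a few degrees short of home, and the limit is 7.2 mm. There is plenty of time, so I regrip and check the stop.

Run:
```python
from h import *
print(slide([.5966,.191,.11]), slide([.5966,.191,.0545]),get_state()['joints'])
```

```text
[-0.1579 -0.0003  0.09  ] [-0.1578 -0.0003  0.1455] [  43.7936    2.0016  -26.6475    0.0146  -61.2614 -121.6735]
```

Request:
{"op": "apply_moves", "data": {
  "commands": [
    {"grip": 0,"slide": [-0.05,0.0,0.0],"roll": 0},
    {"grip": 0,"slide": [-0.1,0.0,0.02],"roll": 0},
    {"grip": 0,"slide": [-0.145,0.0,0.06],"roll": 0},
    {"grip": 0,"slide": [-0.158,0.0,0.09],"roll": 0},
    {"grip": 0,"slide": [-0.158,0.0,0.09],"roll": 0}
  ]
}}

```text
time_s: 15.2
tcp_pos: [0.5958, 0.1895, 0.1048]
eef_rot: [-179.9, -0.4, -168.0]
contact_force: [0.6, -0.6, -0.7]
gripper_width: 0.0875
```

Run:
```python
from h import *
print(slide([.5966,.191,.0545]),get_state()['tcp_pos'],get_state()['eef_rot'])
```

```text
[-0.0014  0.0014  0.0503] [0.5958 0.1895 0.1048] [-179.856    -0.3729 -167.9907]
```

Request:
{"op": "apply_moves", "data": {
  "commands": [
    {"grip": 0,"slide": [0.0,0.0,0.02],"roll": 0},
    {"grip": 0,"slide": [0.0,0.0,0.04],"roll": 0},
    {"grip": 0,"slide": [0.0,0.0,0.05],"roll": 0},
    {"grip": 0,"slide": [0.0,0.0,0.054],"roll": 0},
    {"grip": 0,"slide": [0.0,0.0,0.054],"roll": 0}
  ]
}}

```text
time_s: 15.82
tcp_pos: [0.5963, 0.1908, 0.0557]
eef_rot: [180.0, 0.0, -167.9]
contact_force: [0.1, 0.6, 0.8]
gripper_width: 0.0877
```

Run:
```python
from h import *
print(slide([.5966,.191,.0555]),get_state()['tcp_pos'],get_state()['eef_rot'])
```

```text
[-0.0003  0.0001  0.0002] [0.5963 0.1908 0.0557] [ 179.9905    0.0443 -167.8912]
```

Now I close gently, press lightly and turn forward in small steps.

Request:
{"op": "apply_moves", "data": {
  "commands": [
    {"grip": 0.4,"slide": [0.0,0.0,0.0],"roll": 0},
    {"grip": 0.7,"slide": [0.0,0.0,0.0],"roll": 0},
    {"grip": 0.7,"slide": [0.0,0.0,0.0],"roll": 0},
    {"grip": 0.7,"slide": [0.0,0.0,0.0],"roll": 0},
    {"grip": 0.7,"slide": [0.0,0.0,0.0005],"roll": 0}
  ],
  "grip_force": 16
}}

```text
time_s: 16.45
tcp_pos: [0.5961, 0.1905, 0.0551]
eef_rot: [-180.0, 0.0, -167.9]
contact_force: [-1.4, -1.7, 7.2]
gripper_width: 0.0598
```

Run:
```python
from h import *
s=get_state();print(s['tcp_pos'],s['eef_rot'],s['contact_force'],s['moment'],s['gripper_width'])
```

```text
[0.5961 0.1905 0.0551] [-179.9875    0.0195 -167.8839] [-1.3903 -1.6918  7.2468] [-0.4802  0.8871  0.0925] 0.05979558521424562
```

Request:
{"op": "apply_moves", "data": {
  "commands": [
    {"grip": 0.7,"slide": [0.0,0.0,0.0003],"roll": 2}
  ]
}}

```text
time_s: 16.58
tcp_pos: [0.5961, 0.1906, 0.0551]
eef_rot: [-180.0, 0.0, -169.9]
contact_force: [-2.0, -1.8, 6.4]
gripper_width: 0.0596
```

Run:
```python
from h import *
s=get_state();print(s['tcp_pos'],s['eef_rot'],s['contact_force'],s['moment'],s['gripper_width'])
```

```text
[0.5961 0.1906 0.0551] [-179.9809    0.0274 -169.8691] [-2.035  -1.7806  6.3887] [-0.5253  0.4104  0.7286] 0.05961846542236442
```

Torque jumped from 0.09 to 0.73 N m within 2°, which is a hard stop, so the ring is home. I release it and back away.

Request:
{"op": "apply_moves", "data": {
  "commands": [
    {"grip": 0.7,"slide": [0.0,0.0,0.0],"roll": -0.5},
    {"grip": 0.5,"slide": [0.0,0.0,0.0],"roll": -0.5},
    {"grip": 0.2,"slide": [0.0,0.0,0.0],"roll": -0.5},
    {"grip": 0,"slide": [0.0,0.0,0.0],"roll": -0.5},
    {"grip": 0,"slide": [0.0,0.0,0.0],"roll": -0.5}
  ]
}}

```text
time_s: 17.2
tcp_pos: [0.5959, 0.1906, 0.054]
eef_rot: [-180.0, -0.0, -169.4]
contact_force: [-0.0, 0.6, -0.5]
gripper_width: 0.0836
```

Request:
{"op": "apply_moves", "data": {
  "commands": [
    {"grip": 0,"slide": [0.0,0.0,-0.02],"roll": 0},
    {"grip": 0,"slide": [0.0,0.0,-0.05],"roll": 0},
    {"grip": 0,"slide": [0.0,0.0,-0.09],"roll": 0},
    {"grip": 0,"slide": [0.03,0.0,-0.12],"roll": 0},
    {"grip": 0,"slide": [0.06,0.0,-0.14],"roll": 0}
  ]
}}

```text
time_s: 17.82
tcp_pos: [0.5367, 0.1796, 0.1954]
eef_rot: [180.0, 0.1, -169.4]
contact_force: [-0.3, -0.3, 0.2]
gripper_width: 0.0877
```

Request:
{"op": "apply_moves", "data": {
  "commands": [
    {"grip": 0,"slide": [0.05,0.0,0.0],"roll": 0},
    {"grip": 0,"slide": [0.1,0.0,0.0],"roll": 0},
    {"grip": 0,"slide": [0.1,0.0,0.0],"roll": 0},
    {"grip": 0,"slide": [0.1,0.0,0.0],"roll": 0}
  ]
}}

```text
time_s: 18.32
tcp_pos: [0.4391, 0.1616, 0.1948]
eef_rot: [180.0, 0.1, -169.4]
contact_force: [-0.4, 0.6, -0.3]
gripper_width: 0.0878
```

Run:
```python
from fit import *
s=get_state();print(s['tcp_pos'],s['contact_force'],s['gripper_width'],s['time_s'])
for n in ['scene','side']:
  out=[]
  for i in range(3):
    im,d=capture(n); c=get_calibration(n)
    X,u,v=cloud(d,c)
    h=np.hypot(X[:,0]-.597,X[:,1]-.1915)
    r=np.median(X[(h>.04)&(h<.055)&(X[:,2]>.02)&(X[:,2]<.04),2])
    a=X[(h>.016)&(h<.026)&(X[:,2]>.06)&(X[:,2]<.085),2]; bl=X[(h<.009)&(X[:,2]>.05)&(X[:,2]<.085),2]
    out.append([r,np.median(a),np.median(bl),np.median(a)-r-.034,np.median(bl)-r-.022])
  save(n+'5.png',im); print(n,np.mean(out,0))
  for o in ['spare_blank','spacer','focus_gauge','jar','hex_key','calliper','screwdriver']:
    for r in boxes_of(o,n)[:1]: print(n,o,r['score'],toworld(r['position'],c))
```

```text
[0.4391 0.1616 0.1948] [-0.351   0.5867 -0.2608] 0.08778382140602123 18.325
scene [0.0301 0.0712 0.0672 0.007  0.0151]
scene spare_blank 0.35 [ 0.6906 -0.3488  0.0078]
scene focus_gauge 0.79 [0.7259 0.121  0.0277]
scene jar 0.72 [0.5241 0.3205 0.0428]
scene hex_key 0.74 [ 0.7562 -0.113   0.0082]
scene calliper 0.71 [ 0.6929 -0.3494  0.0085]
scene screwdriver 0.64 [ 0.424  -0.3469  0.0226]
side [0.0297 0.0703 0.0663 0.0066 0.0146]
side spacer 0.75 [0.6769 0.0193 0.0106]
side focus_gauge 0.65 [0.7145 0.1293 0.0291]
side jar 0.79 [0.5036 0.3257 0.0547]
side calliper 0.7 [ 0.69   -0.3457  0.0029]
```

View pics/side5.png

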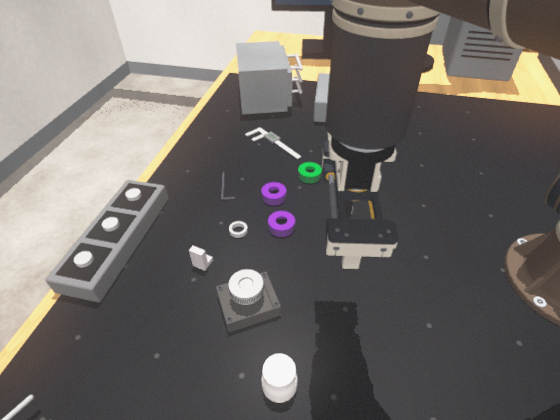

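Run:
```python
from h import *
print(close_job(), get_state()['time_s'])
```

```text
the job is handed in; nothing more can be done
the job is handed in; nothing more can be done
```

I set the ring over the neck and screwed it forward to a hard stop, then let go and handed in the job at about 18.7 s; no verdict is reported.

- **Drop-in:** I gripped the bright ring at 20 N and lowered it level onto the threads. It dropped in after about 40° of backward turn.
- **Screwing home:** I turned it forward about 56°, following it down. At the end the torque rose to about 0.9 N m, and easing off 0.7° dropped it to 0.17, which I take as the stop. I then regripped with 16 N to check. The torque rose from 0.09 to 0.73 N m within 2°, and the ring's height had not changed afterwards.

**Last checks, gripper clear of the ring and about 0.16 m away:**

| Check | Scene camera | Side camera | Required |
|---|---|---|---|
| Ring underside above seat | 7.0 mm | 6.6 mm | below 7.2 mm |
| Blank underside above seat | 15.1 mm | 14.6 mm | 11 to 15.8 mm |

- **Disagreement:** The two cameras differ by about 0.4 mm on the height, and both read above the nominal 6 mm. The scene reading leaves little margin. I went by the stiff stop, so the exact height is the least certain part.
- **Level and centred:** These come from the view before the regrip. Tilt was under 0.02 rad. The fitted ring centres were within about 1 mm of the axis.
- **Other things on the bench:** The focus gauge, jar, hex key, calliper, screwdriver and spacer read within about 6 mm of their first positions in at least one camera each. The one late detection of the spare blank was a false hit on the calliper, so I only judged it from the earlier pictures, where it looked unmoved.

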